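# Slide the brass collar along the bent rail to its stop

## Robot

A 6-joint arm with a two-finger parallel gripper is mounted at the origin on the work surface. World frame = base frame: x ahead of the robot, y to its left, z up, the work surface at z = 0. Lengths are in mm, angles in rad, forces in N, time in s.
With the tool pointing down it reaches from about 275 to 1000 mm from the base axis. Payload 8.4 kg.
Tool frame: the origin (TCP) lies midway between the tips of the shut fingers; the grasp point (between the pads) lies 19 mm behind it; z points along the fingers, y is the direction in which the jaws open and shut (so a half turn about z gives the same grasp; the last joint's range is limited). The gripper opens to 85 mm and grips with 20 to 120 N. Pads are 22 mm wide; open, the fingers measure 114 mm over their backs; the gripper's body (76 mm by 85 mm) begins 54 mm behind the grasp point. The pads swing forward as they close: fully open they stand 13 mm farther back than shut.
Start: joints at [-0.002, 0.353, 1.633, -0, 1.155, -0.002], TCP at [625.002, -0, 231.281] pointing down, gripper open.
Joint ranges: [-2.63, 2.63], [-0.92, 2.1], [0.06, 2.66], [-1.3, 4.44], [0, 2.69], [-3.02, 3.02]. Speed limits (rad/s): [2.22, 2.22, 2.79, 3.14, 3.14, 3.14].

## Interface

Orientations are given as [roll, pitch, yaw] about the fixed x, y, z axes, in that order (R = Rz(yaw) Ry(pitch) Rx(roll)).
In Python, from rig import r gives the robot as it stands. The module is installed in compiled form; this text tells all that it offers.
- The arm moves only by the tool drive_tool, never from a script. Its argument "moves" is a list of rows, each a list of 3 entries, a list of its own where there are three numbers: the closure, from 0 (fully open) to 1 (shut), then the shift along the tool's x, y, z in cm, then the turn about the tool's z in degrees. In form: [[claw, [dx, dy, dz], roll], ...]. A call has 1 to 12 rows; each row is the pose to reach, as a shift and turn from the pose measured when the call began, along the tool's axes at that moment; what a row does not reach only later rows make up. A row lasts 1/8 s, in which the tool goes at most 62.5 mm and 10.7 degrees, less where a joint would pass 70% of its speed; a pose out of reach is approached as far as the arm can. A call with a gripper value outside its range is refused whole. The fingers move at their own pace and stop on an object; "grip_force" is the grip in N (left out, the last holds). Time passes only in rows, so rows that repeat a pose let the fingers close. It gives the time, the measured TCP pose, the force and the opening at its end, in the units of the state.
- r.sense(): the state, without advancing time (a new reading comes with each control period).
- r.grab_frame(name): name is "scene" or "side" or "wrist"; returns a dict with "color" (384x512x3 uint8, red, green, blue), "fx", "fy", "cx", "cy" (pixels), "pose" (4x4, takes a point from camera to world coordinates); the wrist camera has in their place "hand_eye" (4x4, takes a point from camera to tool coordinates, whose origin is the TCP and whose axes are the flange's). Camera axes: x right, y up, looking along -z (the intrinsics and any distortion apply to the point x, -y, -z); pixel columns grow to the right and rows downward; lengths in mm; the calibration is good to about 2 mm. A picture is of the moment at which its call begins: read the wrist's pose just before it. There is no depth.
- r.sign_off(): hands the job in, once; it reports no verdict.
Trained networks look in the newest picture that a camera, given by its name, has taken for a name from the list of things; names that differ only in an ending like _2 or _b are one class to them, and where a whole thing is asked for, a point or a joint stands for the part that bears it (a point fixed in the world has none). Each returns a list of dicts, best first, with "score" (0 to 1); they miss things now and then, are a little off and sometimes report something else, mostly with a low value. They report only what shows in the picture. A call takes as long as a camera call. They do not tell look-alikes from the thing itself.
- r.outline_of(thing, camera): "mask" (384x512 bool, what is visible of it) and "at" ([column, row] in pixels, amid what is visible of it).
- r.spot_point(thing, camera): "at" ([column, row] in pixels: a listed point, or the origin of a listed thing).
The state is a dict: "clock": time; "qpos": joint angles; "qvel": joint speeds; "joint_efforts": joint torques, N m; "eef_pos": TCP position; "tcp_rot": TCP orientation; "contact_force": force on the tool from outside, world axes, zero at the start; "wrist_torque": the same for the moment, N m; "opening": opening from 0.0 (shut) to 1.0 (fully open).
Only numpy, scipy, OpenCV 4.12 (cv2) and the standard library are available. Lean on these libraries where they do the work, as an engineer would, in place of code of your own. Each camera call takes 0.05 s, during which the arm holds its last target.

## Task

A freshly bent rod is set up on the welding table with a brass collar hanging on it. Slide the brass collar along the rod, around both bends, until it rests against the red stop disc at the far end, and let go of it there. Leave the grey collar on the straight rod where it is.

Things in the scene. Friction and masses are not known exactly. Their poses are not given: they have to be found in the camera images.
- collar_center (a point): Centre of the loose brass collar: a plain ring, 46 mm outside, 28 mm hole, 24 mm long, about 0.2 kg, threaded on the bent rod. Its y axis runs along the hole. It starts hanging on the straight leg by the blue foot, its centre 9 mm below the rod's centreline. Pinch it from above across its diameter, fingers either side of the rod.
- rail: Fixed level bent rod, bright steel, 10 mm thick, centreline 120 mm over the table, on two feet 42 mm high with posts to 132 mm. Origin: on the table under the rod's middle; z up. Centreline x, y in mm: blue foot (-50, 190), corner (-50, 50), corner (50, -50), red post (50, -190). The two 45 degree corners are rounded, radius 35 mm (arcs begin 14 mm from the corner). Collar starts on the +y leg.
- stop (a point): Centre of the face of the red stop disc, 42 mm across, 10 mm thick, fixed on the rod before the red post, at (50, -170, 120) mm in the rail's frame; its y axis is the rail's. The face looks along +y. A collar touching it has its centre 12 mm from the face along the rod.
- spare_center (a point): Centre of the grey plastic-coated collar, of the same size as the brass one, hanging on a separate straight rod 220 mm long, 110 mm above the table, between two grey feet at one side of the table. To be left alone.
There are look-alikes about, which are no part of the job. Of the things like the part that bears collar_center, leave any that is brown; of the rest the smaller one is meant.

How it is judged:
By the outcome, as a careful person would: the job done as asked, in the order asked, and still so for the second after the job is handed in, with the robot touching nothing.
It also fails if it takes over 42 s, if anything falls off the work surface, if the arm or the gripper's body presses on something with over 40 N, if the wrist force passes 120 N, or if a joint passes its speed limit or range.

## Working session

There is one attempt and no reset: what is moved stays moved. The work goes in short steps, Python scripts to look and compute and a tool call to move; the robot and the scene stay as the last step left them, time stands still between calls to the robot, and variables do not carry over. Pictures are saved under pics/ and viewed, and the job is handed in when it is done.

Besides the shell and the picture viewer there is one more tool, called in YAML: its name, and indented under it one key for each argument. drive_tool: Moves the arm, as the interface text tells. Its arguments: {"type":"object","properties":{"moves":{"type":"array"},"grip_force":{"type":"number"}},"required":["moves"]}

```bash
mkdir -p pics; cat > h.py <<'E'
import numpy as np, cv2
from rig import r
def save(n,f,scale=1.5):
    c=f["color"][:,:,::-1]; cv2.imwrite("pics/"+n,cv2.resize(c,None,fx=scale,fy=scale))
E
python3 - <<'E'
from h import *
print(r.sense())
for n in ["scene","side","wrist"]:
    f=r.grab_frame(n); save(n+"0.png",f)
    print(n,{k:(np.round(v,3).tolist() if not np.isscalar(v) else v) for k,v in f.items() if k!="color"})
    for t in ["collar_center","rail","stop","spare_center"]:
        print(t,[(round(d["score"],2),np.round(d["at"]).tolist()) for d in r.spot_point(t,n)],[(round(d["score"],2),np.round(d["at"]).tolist(),int(d["mask"].sum())) for d in (r.outline_of(t,n) if t!="stop" else [])])
E
```

```text
{'clock': 0.0, 'qpos': array([-2.40066025e-03,  3.53624739e-01,  1.63413844e+00, -2.06924424e-05,
        1.15521987e+00, -2.38896814e-03]), 'qvel': array([-0.00125244,  0.00023719, -0.00312703, -0.00077753, -0.00113955,
       -0.00087216]), 'joint_efforts': array([-2.03471049e-03, -6.05236173e+01, -3.42063046e+01, -2.62302356e-04,
        9.48130677e-03,  3.61521288e-06]), 'eef_pos': array([ 6.24515904e+02, -5.73679820e-03,  2.30574470e+02]), 'tcp_rot': array([-3.14020222e+00,  1.55978848e-05,  1.57079301e+00]), 'contact_force': array([ 0.10943788, -0.22185242, -0.73535456]), 'wrist_torque': array([-0.04794966, -0.0040761 ,  0.0460168 ]), 'opening': 0.9994480716723859}
scene {'fx': 462.2063630587529, 'fy': 462.2063630587529, 'cx': 255.59055307214152, 'cy': 191.33278015355052, 'pose': [[0.078, -0.623, 0.778, 1501.603], [0.997, 0.037, -0.071, -108.592], [0.016, 0.781, 0.624, 857.48], [0.0, 0.0, 0.0, 1.0]]}
collar_center [(0.7, [269.0, 230.0]), (0.65, [272.0, 182.0]), (0.51, [259.0, 193.0])] [(0.81, [268.0, 229.0], 475), (0.74, [270.0, 182.0], 186), (0.73, [259.0, 194.0], 209)]
rail [
[... 441 characters left out ...]
.0, 191.0])] [(0.72, [226.0, 226.0], 178), (0.65, [267.0, 207.0], 271), (0.53, [246.0, 188.0], 160)]
rail [] [(0.91, [307.0, 236.0], 1294)]
stop [(0.65, [311.0, 234.0])] []
spare_center [(0.48, [329.0, 309.0])] [(0.58, [330.0, 310.0], 272)]
wrist {'fx': 305.85948444721885, 'fy': 305.85948444721885, 'cx': 249.06102523792993, 'cy': 187.73209763449785, 'hand_eye': [[0.0, 0.949, 0.316, 80.996], [1.0, -0.0, -0.0, -0.547], [-0.0, 0.316, -0.949, -143.002], [0.0, 0.0, 0.0, 1.0]]}
collar_center [(0.9, [113.0, 162.0])] [(0.95, [104.0, 161.0], 1014), (0.82, [156.0, 159.0], 1881), (0.6, [236.0, 164.0], 1757)]
rail [] [(0.84, [188.0, 75.0], 8685)]
stop [] []
spare_center [] [(0.58, [156.0, 158.0], 1837)]
```

View pics/scene0.png

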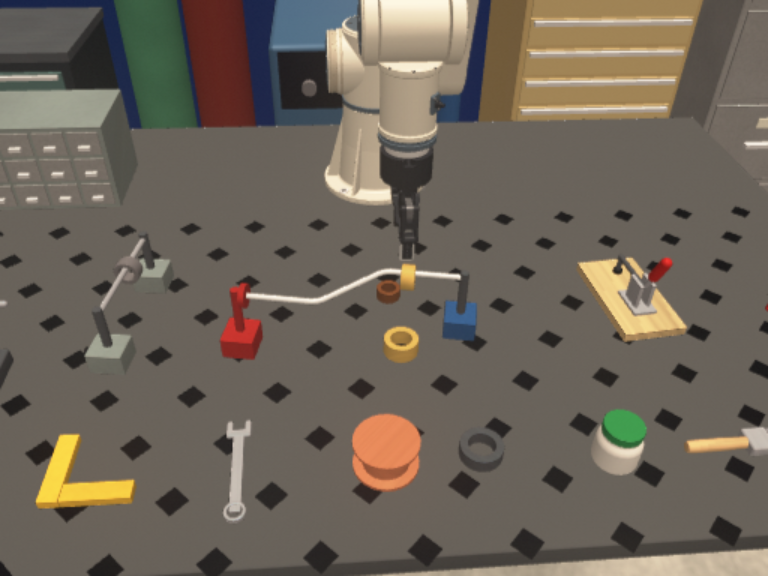

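View pics/side0.png

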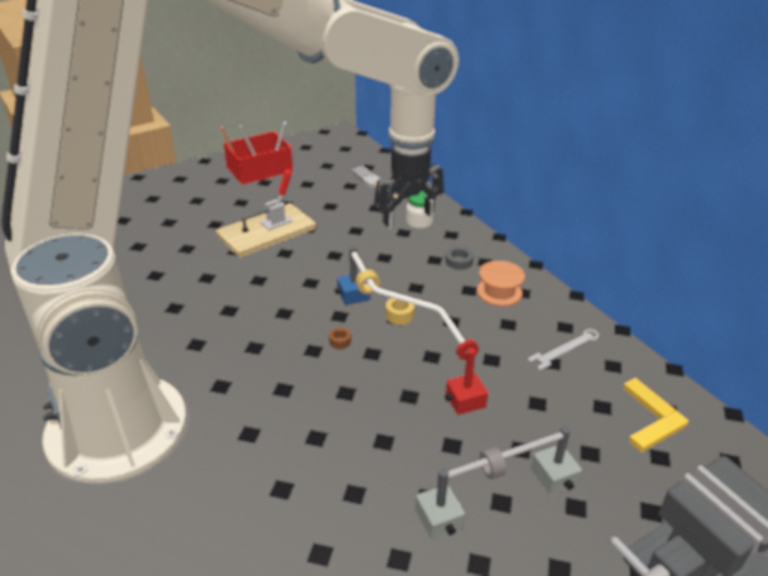

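View pics/wrist0.png

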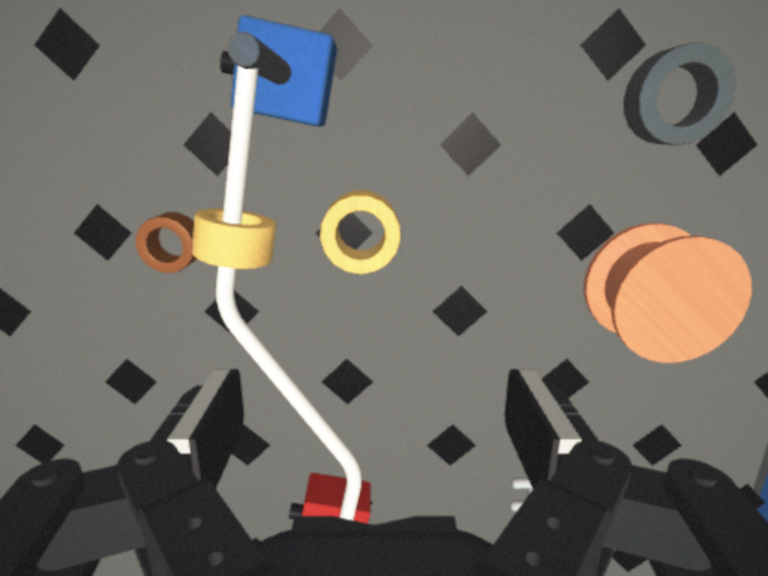

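```bash
python3 - <<'E'
from h import *
s=r.grab_frame("scene")["color"][160:250,140:340,::-1]; d=r.grab_frame("side")["color"][150:290,200:350,::-1]; w=r.grab_frame("wrist")["color"][0:360,80:280,::-1]
a=cv2.resize(s,(800,360),interpolation=cv2.INTER_CUBIC); cv2.imwrite("pics/cs.png",a)
b=np.hstack([cv2.resize(d,(480,448),interpolation=cv2.INTER_CUBIC),cv2.resize(w,(249,448))]); cv2.imwrite("pics/cd.png",b)
E
```

```text
(no output)
```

View pics/cs.png

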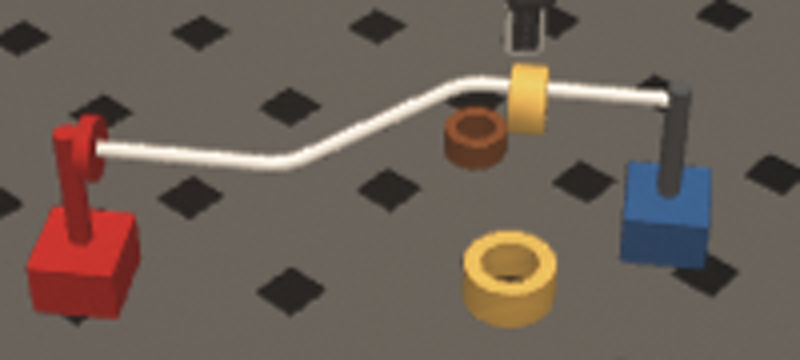

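View pics/cd.png

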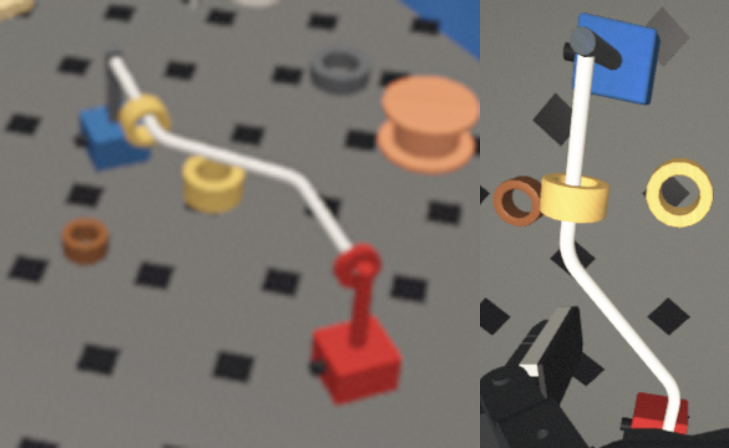

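Three rings look alike in the scene picture:
- The brown ring stands at (259,194), and the task says to leave it.
- The larger yellow ring stands on the table at (268,230).
- The brass ring is threaded on the bent rod at (272,184). It isn't brown, it's the smaller of the two yellow ones, and it hangs on the rod, so it is the one meant. The crop confirms this.

Next I'll fit the rail pose from all three views.

```bash
cat >> h.py <<'E'
from scipy.spatial.transform import Rotation as R
from scipy.optimize import least_squares
def campose(f,st):
    if "pose" in f: return np.array(f["pose"])
    T=np.eye(4); T[:3,:3]=R.from_euler("xyz",st["tcp_rot"]).as_matrix(); T[:3,3]=st["eef_pos"]
    return T@np.array(f["hand_eye"])
def proj(P,f,T):
    c=(np.linalg.inv(T)@np.c_[P,np.ones(len(P))].T).T
    return np.c_[f["cx"]+f["fx"]*c[:,0]/-c[:,2], f["cy"]-f["fy"]*c[:,1]/-c[:,2]]
def ray(px,f,T):
    d=np.array([(px[0]-f["cx"])/f["fx"],-(px[1]-f["cy"])/f["fy"],-1.]); d=T[:3,:3]@d
    return T[:3,3],d/np.linalg.norm(d)
def onz(px,f,T,z):
    o,d=ray(px,f,T); return o+d*(z-o[2])/d[2]
def tri(obs):
    A=np.zeros((3,3));b=np.zeros(3)
    for o,d in obs:
        M=np.eye(3)-np.outer(d,d);A+=M;b+=M@o
    p=np.linalg.solve(A,b); return p,[np.linalg.norm((np.eye(3)-np.outer(d,d))@(p-o)) for o,d in obs]
def rail_line(ds=2.0):
    # centreline with filleted corners, returns pts, arc length, tangent
    t=35*np.tan(np.pi/8); P=[]
    c1=np.array([-50,50.]);c2=np.array([50,-50.]);u0=np.array([0,-1.]);u1=np.array([1,-1])/2**.5
    seg=[("l",np.array([-50,190.]),c1-u0*t)]
    pts=[np.array([-50,190.])+u0*s for s in np.arange(0,140-t,ds)]
    ctr1=c1-u0*t+np.array([35,0.])
    pts+=[ctr1+35*np.array([-np.cos(a),-np.sin(a)]) for a in np.arange(0,np.pi/4,ds/35)]
    a=c1+u1*t; pts+=[a+u1*s for s in np.arange(0,141.42-2*t,ds)]
    ctr2=c2+u0*t-np.array([35,0.])
    pts+=[ctr2+35*np.array([np.cos(b),np.sin(b)]) for b in np.arange(np.pi/4,0,-ds/35)]
    pts+=[c2+u0*s for s in np.arange(t,140,ds)]
    return np.array(pts)
def rail_world(p,L):
    c,s=np.cos(p[3]),np.sin(p[3]); return np.c_[p[0]+c*L[:,0]-s*L[:,1],p[1]+s*L[:,0]+c*L[:,1],np.full(len(L),p[2])]
E
cat > fit.py <<'E'
from h import *
st=r.sense(); F={n:r.grab_frame(n) for n in ["scene","side","wrist"]}; T={n:campose(F[n],st) for n in F}
dts={};L=rail_line()
thr={"scene":150,"side":140,"wrist":185}
roi={"scene":(160,165,310,215),"side":(230,160,318,242),"wrist":(130,35,245,350)}
obs={}
for n,f in F.items():
    c=f["color"].astype(int); m=(c.min(2)>thr[n])&(c.max(2)-c.min(2)<45)
    x0,y0,x1,y1=roi[n]; k=np.zeros_like(m);k[y0:y1,x0:x1]=1; m&=k
    nc,lab,stt,_=cv2.connectedComponentsWithStats(m.astype(np.uint8))
    for i in range(1,nc):
        if stt[i,4]<25: m[lab==i]=0
    cv2.imwrite(f"pics/m_{n}.png",m.astype(np.uint8)*255)
    v,u=np.nonzero(m); obs[n]=np.c_[u,v].astype(float); print(n,len(u))
def dist(p,n,off=0):
    q=proj(rail_world(p,L),F[n],T[n])
    a,b=q[:-1],q[1:];d=b-a; o=obs[n][:,None]
    t=np.clip(((o-a)*d).sum(2)/(d**2).sum(1),0,1); e=o-(a+t[...,None]*d)
    k=np.argmin((e**2).sum(2),1); ee=e[np.arange(len(k)),k]; dd=d[k]/np.linalg.norm(d[k],axis=1)[:,None]
    return ee  # vector residual
def run(names):
    fun=lambda p: np.concatenate([(dist(p,n)/np.sqrt(len(obs[n]))).ravel() for n in names])
    s=least_squares(fun,p0,x_scale=[10,10,10,.1],loss="soft_l1",f_scale=.2); 
    print(names,np.round(s.x,3),[ (n,round(float(np.sqrt((dist(s.x,n)**2).sum(1).mean())),2)) for n in F]); return s.x
o=onz((163,33),F["wrist"],T["wrist"],132); q=onz((235,345),F["wrist"],T["wrist"],120); print("blue top",o)
p0=np.array([o[0]+50,o[1]-190,120,-.03])
for k in (["wrist"],["scene","side"],["scene","wrist"],["scene","side","wrist"]): x=run(k)
for n,f in F.items():
    im=f["color"][:,:,::-1].copy()
    for a in proj(rail_world(x,L),f,T[n]): cv2.circle(im,tuple(int(round(v)) for v in a),0,(255,0,255),-1)
    cv2.imwrite(f"pics/o_{n}.png",cv2.resize(im,None,fx=1.5,fy=1.5,interpolation=cv2.INTER_NEAREST))
np.save("rail.npy",x)
E
python3 fit.py
```

```text
scene 426
side 419
wrist 3125
blue top [562.97005862 116.85112795 132.        ]
['wrist'] [ 5.73985e+02 -7.83080e+01  1.22832e+02 -1.98000e-01] [('scene', 1.02), ('side', 1.43), ('wrist', 3.06)]
['scene', 'side'] [ 5.73479e+02 -7.89350e+01  1.20822e+02 -1.96000e-01] [('scene', 0.9), ('side', 1.31), ('wrist', 3.07)]
['scene', 'wrist'] [ 5.73607e+02 -7.94440e+01  1.20958e+02 -1.96000e-01] [('scene', 0.9), ('side', 1.32), ('wrist', 3.06)]
['scene', 'side', 'wrist'] [ 5.73560e+02 -7.94000e+01  1.20913e+02 -1.96000e-01] [('scene', 0.9), ('side', 1.31), ('wrist', 3.06)]
```

View overlay.

```bash
python3 - <<'E'
import cv2,numpy as np
a=cv2.imread("pics/o_scene.png")[230:340,210:500];b=cv2.imread("pics/o_side.png")[230:420,310:510];c=cv2.imread("pics/o_wrist.png")[0:560,150:450]
a=cv2.resize(a,(500,190));b=cv2.resize(b,(390,370),interpolation=cv2.INTER_NEAREST)
o=np.zeros((560,800,3),np.uint8);o[:190,:500]=a;o[190:,:390]=b;o[:,500:]=c;cv2.imwrite("pics/ov.png",o)
E
```

```text
(no output)
```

View pics/ov.png

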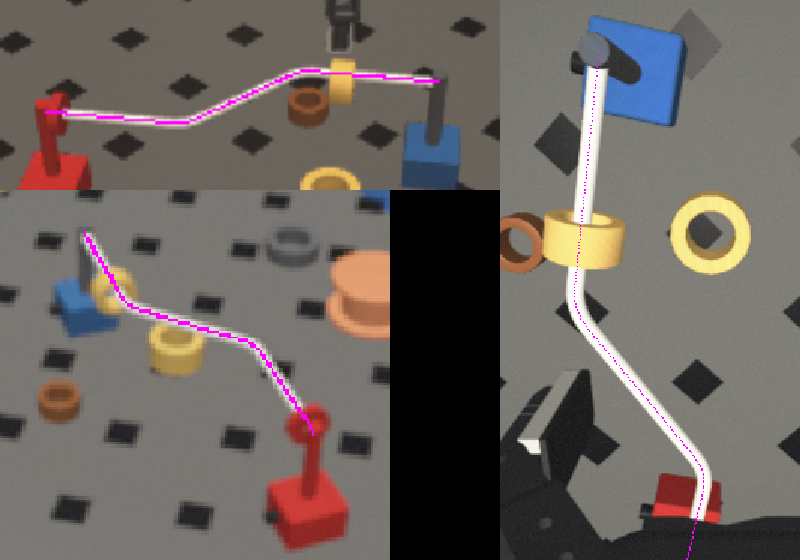

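```bash
python3 - <<'E'
from h import *
x=np.load("rail.npy"); st=r.sense(); obs=[];
for n,t in (("scene",(272,183)),("side",(245.5,187)),("wrist",(156,159))):
    f=r.grab_frame(n); T=campose(f,st)
    for d in r.outline_of("collar_center",n):
        if np.hypot(*(np.array(d["at"])-t))<9:
            v,u=np.nonzero(d["mask"]); p=((u.min()+u.max())/2,(v.min()+v.max())/2); print(n,d["at"],p,u.min(),u.max(),v.min(),v.max(),d["score"])
            obs.append(ray((u.mean(),v.mean()),f,T)); break
p,e=tri(obs); print("collar",p,e)
c,s=np.cos(x[3]),np.sin(x[3]); d=p[:2]-x[:2]; print("rail frame",c*d[0]+s*d[1],-s*d[0]+c*d[1])
for nm,l in (("stop",(50,-170)),("redtop",(50,-190)),("bluetop",(-50,190))):
    w=rail_world(x,np.array([l])); print(nm,w)
    for n in("scene","side"):
        f=r.grab_frame(n);T=campose(f,st); print(n,proj(w,f,T))
        if nm=="stop": print([d["at"] for d in r.spot_point("stop",n)])
E
```

```text
scene [270.8, 183.2] (np.float64(271.5), np.float64(185.0)) 267 276 176 194 0.61
side [244.1, 189.0] (np.float64(245.5), np.float64(187.0)) 238 253 180 194 0.65
wrist [158.4, 158.0] (np.float64(156.5), np.float64(159.0)) 129 184 139 179 0.63
collar [543.84609973  20.87532067 112.1328035 ] [np.float64(2.1353279849972533), np.float64(1.984011551709721), np.float64(1.2195972767234968)]
rail frame -48.670772562844206 92.5696933436247
stop [[ 589.50132304 -255.88155062  120.91291816]]
scene [[163.96218439 196.3818285 ]]
[[165.1, 195.5]]
side [[310.4990076  231.28661796]]
[[311.2, 233.3]]
redtop [[ 585.60697206 -275.49873774  120.91291816]]
scene [[156.18272716 195.69461925]]
side [[313.6685382  235.99582007]]
bluetop [[561.51370507 116.69957241 120.91291816]]
scene [[308.98213776 184.27871521]]
side [[234.91988717 167.45953744]]
```

drive_tool:
  moves:
    - [0,[0.5,-2,1],3]
    - [0,[1,-4,3],6]
    - [0,[1.6,-6.5,4.5],9]
    - [0,[2.1,-8.17,5.5],11.2]
    - [0,[2.1,-8.17,5.5],11.2]
    - [0,[2.1,-8.17,5.5],11.2]
    - [0,[2.1,-8.17,5.5],11.2]
  grip_force: 30

```text
clock: 3.08
eef_pos: [544.5, 20.8, 176.9]
tcp_rot: [3.14, -0.0, 1.376]
contact_force: [-0.6, 0.0, -0.2]
opening: 1.001
```

```bash
sed -i 's/^roi=.*/roi={"scene":(160,165,310,215),"side":(230,160,318,242),"wrist":(150,0,370,384)}/' fit.py; python3 - <<'E'
from h import *
st=r.sense(); print(st["clock"],st["eef_pos"],st["tcp_rot"],st["qpos"])
x=np.load("rail.npy"); f=r.grab_frame("wrist");T=campose(f,st); im=f["color"][:,:,::-1].copy()
for a in proj(rail_world(x,rail_line()),f,T): 
    if -999<a[0]<999 and -999<a[1]<999: cv2.circle(im,tuple(int(round(v)) for v in a),0,(255,0,255),-1)
cv2.imwrite("pics/w1.png",cv2.resize(im,None,fx=1.5,fy=1.5))
for d in r.outline_of("collar_center","wrist"):
    v,u=np.nonzero(d["mask"]); print(d["score"],d["at"],u.min(),u.max(),v.min(),v.max())
E
```

```text
3.075 [544.4706842   20.84440405 176.87802759] [ 3.14017924e+00 -3.05934234e-04  1.37560816e+00] [ 3.55281178e-02  2.89507114e-01  1.85882556e+00 -3.03275168e-05
  9.91814059e-01  2.30733080e-01]
0.95 [327.0, 180.5] 288 352 141 203
0.79 [175.3, 213.1] 154 200 183 229
0.72 [246.5, 202.6] 216 279 179 230
```

View pics/w1.png

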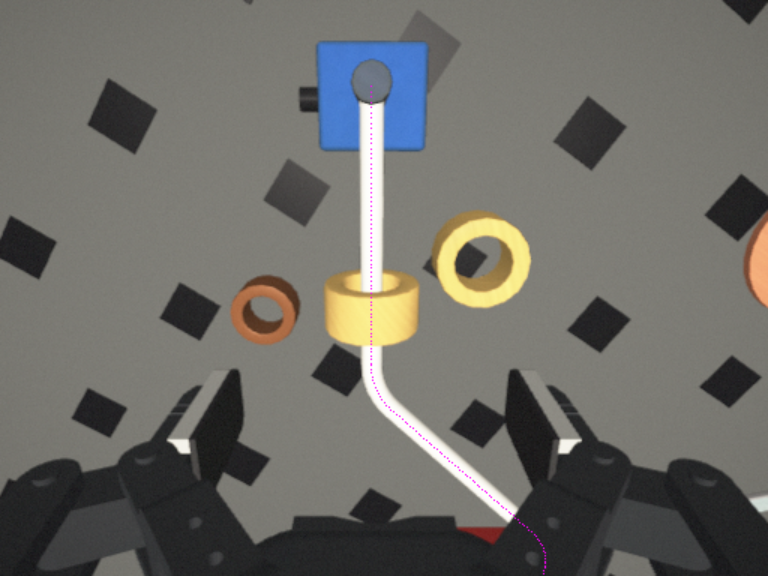

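```bash
python3 - <<'E'
from h import *
st=r.sense(); x=np.load("rail.npy"); f=r.grab_frame("wrist");T=campose(f,st)
c,s=np.cos(x[3]),np.sin(x[3])
for px,z in (((247.5,230),134.5),((247.5,180),134.5)):
    p=onz(px,f,T,z);d=p[:2]-x[:2];print(p,c*d[0]+s*d[1],-s*d[0]+c*d[1])
d=st["eef_pos"][:2]-x[:2];print("tcp",c*d[0]+s*d[1],-s*d[0]+c*d[1])
for yc in (88,92.5,97):
  w=rail_world([*x[:2],134.5,x[3]],np.array([[-50,yc-12],[-50,yc+12]]));print(yc,proj(w,f,T))
E
```

```text
[540.56086417  10.86287308 134.5       ] -49.94352734662735 82.10919743192787
[547.38583919  45.12870463 134.5       ] -49.921345473700754 117.04810130468873
tcp -48.46472860308747 92.5953907678537
88 [[247.42207708 238.19412943]
 [247.39567498 205.08953244]]
92.5 [[247.41727526 232.17330597]
 [247.39049912 198.59970998]]
97 [[247.41240646 226.068502  ]
 [247.38524827 192.01586813]]
```

drive_tool:
  moves:
    - [0,[0,-0.15,2],0]
    - [0,[0,-0.15,4],0]
    - [0,[0,-0.15,6],0]
    - [0,[0,-0.15,8],0]
    - [0,[0,-0.15,8.9],0]
    - [0,[0,-0.15,8.9],0]
    - [0,[0,-0.15,8.9],0]
    - [0,[0,-0.15,8.9],0]

```text
clock: 4.22
eef_pos: [542.9, 21.2, 88.2]
tcp_rot: [3.14, -0.0, 1.375]
contact_force: [-0.9, 0.2, -0.0]
opening: 1.003
```

drive_tool:
  moves:
    - [1,[0,0,0],0]
    - [1,[0,0,0],0]
    - [1,[0,0,0],0]
    - [1,[0,0,0],0]
    - [1,[0,0,0],0]
    - [1,[0,0,0],0]
    - [1,[0,0,0],0]
    - [1,[0,0,0],0]
  grip_force: 40

```text
clock: 5.22
eef_pos: [543.3, 21.2, 88.5]
tcp_rot: [3.139, -0.001, 1.375]
contact_force: [-0.2, -0.7, 5.3]
opening: 0.517
```

```bash
python3 - <<'E'
from h import *
st=r.sense(); print(st["clock"],st["eef_pos"],st["tcp_rot"],st["contact_force"],st["wrist_torque"],st["opening"])
x=np.load("rail.npy");c,s=np.cos(x[3]),np.sin(x[3]);d=st["eef_pos"][:2]-x[:2];print("tcp",c*d[0]+s*d[1],-s*d[0]+c*d[1])
f=r.grab_frame("wrist");save("w2.png",f)
E
```

```text
5.225 [543.29458327  21.18073257  88.53708135] [ 3.13916362e+00 -5.11278823e-04  1.37542382e+00] [-0.19236925 -0.7015171   5.33885775] [-0.00123736  0.02013551  0.04699293] 0.5169415973069328
tcp -49.271201700132096 92.761869529853
```

View pics/w2.png

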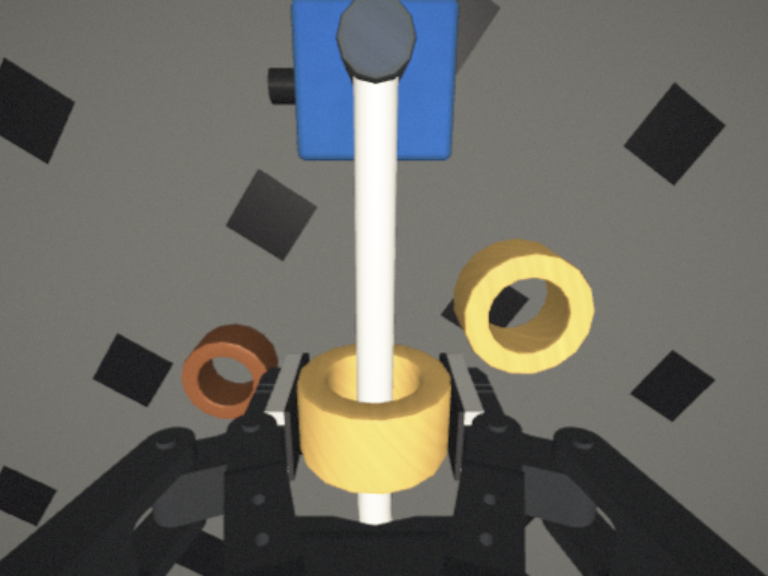

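```bash
cat > plan.py <<'E'
from h import *
import sys
# usage: plan.py n step_mm zlift_mm
n=int(sys.argv[1]); step=float(sys.argv[2]); dz=float(sys.argv[3])
st=r.sense(); x=np.load("rail.npy"); L=rail_line(0.5); W=rail_world(x,L)
s=np.r_[0,np.cumsum(np.linalg.norm(np.diff(W[:,:2],axis=0),axis=1))]
tan=np.unwrap(np.arctan2(np.gradient(W[:,1],s),np.gradient(W[:,0],s)))
p=st["eef_pos"]; k=np.argmin(np.linalg.norm(W[:,:2]-p[:2],axis=1)); s0=s[k]
Rm=R.from_euler("xyz",st["tcp_rot"]).as_matrix()
yaw=np.arctan2(Rm[1,0],Rm[0,0]); print("s0",s0,"lateral",np.linalg.norm(W[k,:2]-p[:2]),"total to stop centre",s[np.argmin(np.linalg.norm(L-[50,-158],axis=1))])
rows=[]
for i in range(1,n+1):
    q=s0+step*i; xy=np.array([np.interp(q,s,W[:,0]),np.interp(q,s,W[:,1])])
    h=np.mean(np.interp(np.linspace(q-12,q+12,25),s,tan))+np.pi   # tool x is opposite to travel
    d=Rm.T@np.array([xy[0]-p[0],xy[1]-p[1],0]); t=-np.degrees((h-yaw+np.pi)%(2*np.pi)-np.pi)
    rows.append([1,[round(d[0]/10,2),round(d[1]/10,2),round(-dz/10,2)],round(t,1)])
print(rows)
E
python3 plan.py 12 5 9
```

```text
s0 97.00000000000007 lateral 0.7568598846766706 total to stop centre 386.4063364921734
[[1, [np.float64(-0.48), np.float64(-0.07), -0.9], np.float64(0.0)], [1, [np.float64(-0.98), np.float64(-0.07), -0.9], np.float64(0.0)], [1, [np.float64(-1.48), np.float64(-0.07), -0.9], np.float64(0.0)], [1, [np.float64(-1.98), np.float64(-0.07), -0.9], np.float64(-0.5)], [1, [np.float64(-2.48), np.float64(-0.07), -0.9], np.float64(-2.6)], [1, [np.float64(-2.98), np.float64(-0.07), -0.9], np.float64(-6.4)], [1, [np.float64(-3.47), np.float64(-0.01), -0.9], np.float64(-11.8)], [1, [np.float64(-3.96), np.float64(0.11), -0.9], np.float64(-18.8)], [1, [np.float64(-4.42), np.float64(0.31), -0.9], np.float64(-26.9)], [1, [np.float64(-4.85), np.float64(0.56), -0.9], np.float64(-33.8)], [1, [np.float64(-5.23), np.float64(0.88), -0.9], np.float64(-39.0)], [1, [np.float64(-5.59), np.float64(1.23), -0.9], np.float64(-42.6)]]
```

drive_tool:
  moves:
    - [1,[0,0,-0.3],0]
    - [1,[0,0,-0.6],0]
    - [1,[0,0,-0.9],0]
    - [1,[0,0,-0.9],0]
    - [1,[0,0,-0.9],0]

```text
clock: 5.9
eef_pos: [543.2, 21.2, 97.5]
tcp_rot: [3.139, -0.001, 1.375]
contact_force: [0.6, 0.4, -1.0]
opening: 0.514
```

drive_tool:
  moves:
    - [1,[-0.5,-0.07,0],0]
    - [1,[-1,-0.07,0],0]
    - [1,[-1.5,-0.07,0],0]
    - [1,[-2,-0.07,0],-0.5]
    - [1,[-2.5,-0.07,0],-2.6]
    - [1,[-3,-0.07,0],-6.4]
    - [1,[-3.47,-0.01,0],-11.8]
    - [1,[-3.96,0.11,0],-18.8]
    - [1,[-4.42,0.31,0],-26.9]
    - [1,[-4.85,0.56,0],-33.8]
    - [1,[-5.23,0.88,0],-39]
    - [1,[-5.59,1.23,0],-42.6]

```text
clock: 7.4
eef_pos: [544.4, -36.5, 97.5]
tcp_rot: [3.14, 0.001, 2.122]
contact_force: [0.7, 0.0, -1.1]
opening: 0.518
```

```bash
python3 plan.py 12 8 0; python3 - <<'E'
from h import *
f=r.grab_frame("wrist");save("w3.png",f);st=r.sense();print(st["contact_force"],st["wrist_torque"],st["eef_pos"],st["tcp_rot"])
E
```

```text
s0 157.49122746896262 lateral 0.4039916771151131 total to stop centre 386.4063364921734
[[1, [np.float64(-0.82), np.float64(0.07), -0.0], np.float64(-2.2)], [1, [np.float64(-1.62), np.float64(0.1), -0.0], np.float64(-2.2)], [1, [np.float64(-2.41), np.float64(0.13), -0.0], np.float64(-2.2)], [1, [np.float64(-3.21), np.float64(0.16), -0.0], np.float64(-2.2)], [1, [np.float64(-4.01), np.float64(0.19), -0.0], np.float64(-2.2)], [1, [np.float64(-4.81), np.float64(0.22), -0.0], np.float64(-2.2)], [1, [np.float64(-5.61), np.float64(0.25), -0.0], np.float64(-2.2)], [1, [np.float64(-6.41), np.float64(0.28), -0.0], np.float64(-2.2)], [1, [np.float64(-7.21), np.float64(0.32), -0.0], np.float64(-2.2)], [1, [np.float64(-8.01), np.float64(0.35), -0.0], np.float64(-2.2)], [1, [np.float64(-8.81), np.float64(0.38), -0.0], np.float64(-2.2)], [1, [np.float64(-9.61), np.float64(0.41), -0.0], np.float64(-2.2)]]
[ 0.25523717 -1.16756491 -2.09055576] [ 0.01780234 -0.06033098  0.00399762] [544.86198203 -36.85777041  97.57080929] [3.13919663e+00 1.67759256e-03 2.12403081e+00]
```

View pics/w3.png

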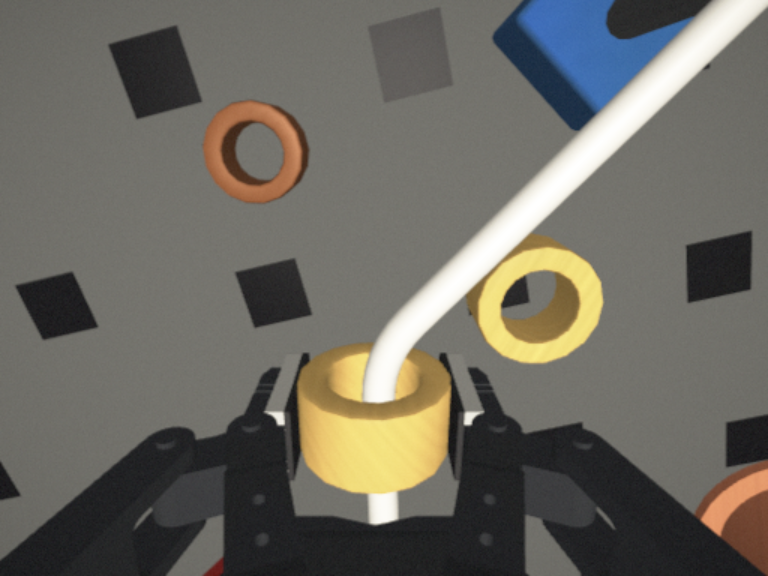

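The collar is past the first bend, with the rod centred in its hole at about (250,255) px and no side force.

drive_tool:
  moves:
    - [1,[-0.8,0.05,0],-2.2]
    - [1,[-1.6,0.1,0],-2.2]
    - [1,[-2.4,0.13,0],-2.2]
    - [1,[-3.2,0.16,0],-2.2]
    - [1,[-4,0.19,0],-2.2]
    - [1,[-4.8,0.22,0],-2.2]
    - [1,[-5.6,0.25,0],-2.2]
    - [1,[-6.4,0.28,0],-2.2]
    - [1,[-7.2,0.32,0],-2.2]
    - [1,[-8,0.35,0],-2.2]
    - [1,[-8.4,0.37,0],-2.2]
    - [1,[-8.4,0.37,0],-2.2]

```text
clock: 8.95
eef_pos: [592.2, -106.6, 97.7]
tcp_rot: [3.139, 0.002, 2.162]
contact_force: [0.1, 0.0, -0.9]
opening: 0.514
```

```bash
python3 plan.py 12 5.5 0|sed 's/np.float64//g'; python3 - <<'E'
from h import *
f=r.grab_frame("wrist");save("w4.png",f);st=r.sense();print(st["contact_force"],st["wrist_torque"],st["eef_pos"],st["tcp_rot"])
E
```

```text
s0 241.99122746896222 lateral 0.4561181597363299 total to stop centre 386.4063364921734
[[1, [(-0.53), (-0.04), -0.0], (0.1)], [1, [(-1.08), (-0.04), -0.0], (0.1)], [1, [(-1.63), (-0.04), -0.0], (1.1)], [1, [(-2.18), (-0.04), -0.0], (4.1)], [1, [(-2.73), (-0.07), -0.0], (9.1)], [1, [(-3.27), (-0.18), -0.0], (16.1)], [1, [(-3.78), (-0.37), -0.0], (24.8)], [1, [(-4.26), (-0.64), -0.0], (32.8)], [1, [(-4.69), (-0.98), -0.0], (38.8)], [1, [(-5.08), (-1.36), -0.0], (42.8)], [1, [(-5.47), (-1.75), -0.0], (44.8)], [1, [(-5.86), (-2.14), -0.0], (45.1)]]
[ 0.07600128  0.26155122 -0.5861754 ] [0.0149941  0.00692302 0.02379499] [ 592.00729345 -106.37638788   97.61304421] [3.13948370e+00 1.49293614e-03 2.16224594e+00]
```

View pics/w4.png

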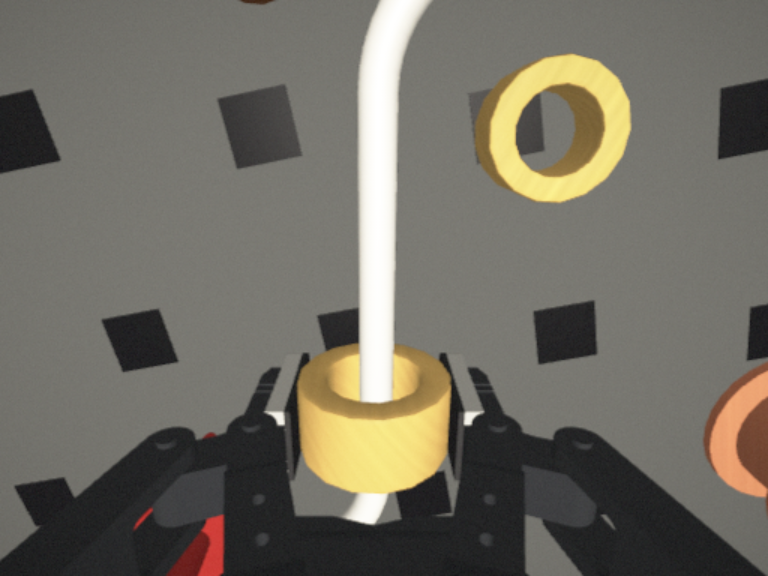

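The collar is still centred on the diagonal, and the second bend shows just ahead at about (245,340).

drive_tool:
  moves:
    - [1,[-0.53,-0.04,0],0.1]
    - [1,[-1.08,-0.04,0],0.1]
    - [1,[-1.63,-0.04,0],1.1]
    - [1,[-2.18,-0.04,0],4.1]
    - [1,[-2.73,-0.07,0],9.1]
    - [1,[-3.27,-0.18,0],16.1]
    - [1,[-3.78,-0.37,0],24.8]
    - [1,[-4.26,-0.64,0],32.8]
    - [1,[-4.69,-0.98,0],38.8]
    - [1,[-5.08,-1.36,0],42.8]
    - [1,[-5.47,-1.75,0],44.8]
    - [1,[-5.86,-2.14,0],45.1]

```text
clock: 10.5
eef_pos: [606.9, -167.3, 97.7]
tcp_rot: [3.139, -0.0, 1.375]
contact_force: [-0.4, 0.7, -1.0]
opening: 0.518
```

```bash
python3 plan.py 12 6 0|sed 's/np.float64//g'; python3 - <<'E'
from h import *
f=r.grab_frame("wrist");save("w5.png",f);st=r.sense();print(st["contact_force"],st["wrist_torque"],st["eef_pos"],st["tcp_rot"])
E
```

```text
s0 308.4063364921759 lateral 0.27625298427596623 total to stop centre 386.4063364921734
[[1, [(-0.62), (0.01), -0.0], (0.0)], [1, [(-1.22), (0.01), -0.0], (0.0)], [1, [(-1.82), (0.01), -0.0], (0.0)], [1, [(-2.42), (0.01), -0.0], (0.0)], [1, [(-3.02), (0.01), -0.0], (0.0)], [1, [(-3.62), (0.01), -0.0], (0.0)], [1, [(-4.22), (0.01), -0.0], (0.0)], [1, [(-4.82), (0.01), -0.0], (0.0)], [1, [(-5.42), (0.01), -0.0], (0.0)], [1, [(-6.02), (0.01), -0.0], (0.0)], [1, [(-6.62), (0.01), -0.0], (0.0)], [1, [(-7.22), (0.01), -0.0], (0.0)]]
[-0.02782174 -1.15468735 -1.63228279] [ 0.00551351  0.0029125  -0.02307348] [ 606.84998004 -167.93626605   97.69434139] [ 3.13886570e+00 -1.63513271e-04  1.37522800e+00]
```

View pics/w5.png

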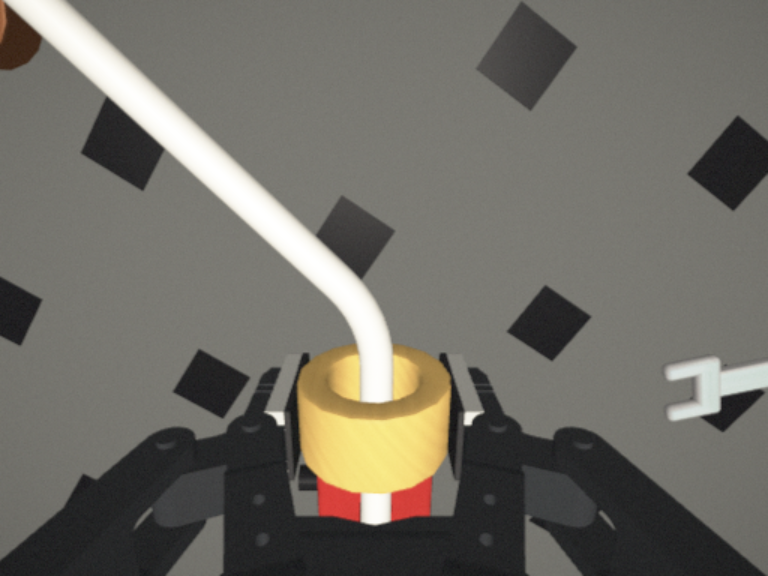

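drive_tool:
  moves:
    - [1,[-0.8,0,0],0]
    - [1,[-1.6,0,0],0]
    - [1,[-2.4,0,0],0]
    - [1,[-3.2,0,0],0]
    - [1,[-4,0,0],0]
    - [1,[-4.8,0,0],0]
    - [1,[-5.6,0,0],0]
    - [1,[-6.4,0,0],0]
    - [1,[-7,0,0],0]
    - [1,[-7,0,0.4],0]
    - [1,[-7,0,0.8],0]
    - [1,[-7,0,0.8],0]

```text
clock: 12.05
eef_pos: [593.1, -236.3, 89.2]
tcp_rot: [3.139, -0.0, 1.375]
contact_force: [-0.6, 0.2, -1.8]
opening: 0.516
```

drive_tool:
  moves:
    - [1,[-0.2,0,0],0]
    - [1,[-0.4,0,0],0]
    - [1,[-0.5,0,0],0]
    - [1,[-0.6,0,0],0]
    - [1,[-0.6,0,0],0]

```text
clock: 12.68
eef_pos: [591.9, -242.3, 89.2]
tcp_rot: [3.14, -0.0, 1.375]
contact_force: [0.6, 0.2, -1.7]
opening: 0.517
```

```bash
python3 plan.py 1 1 0|sed 's/np.float64//g'; python3 - <<'E'
from h import *
f=r.grab_frame("wrist");save("w6.png",f);st=r.sense();print(st["contact_force"],st["wrist_torque"],st["eef_pos"],st["tcp_rot"])
d=r.grab_frame("side")["color"][190:290,270:370,::-1];s=r.grab_frame("scene")["color"][150:250,110:210,::-1]
cv2.imwrite("pics/e6.png",np.hstack([cv2.resize(i,(400,400),interpolation=cv2.INTER_CUBIC) for i in (d,s)]))
E
```

```text
s0 384.4063364921735 lateral 0.3350173531829512 total to stop centre 386.4063364921734
[[1, [(-0.08), (0.03), -0.0], (0.0)]]
[-0.83216759  0.84527171 -2.15192523] [ 0.04822631 -0.00873482  0.01998081] [ 591.9410478  -242.18819712   89.23510177] [ 3.13949412e+00 -3.14463541e-04  1.37542163e+00]
```

View pics/e6.png

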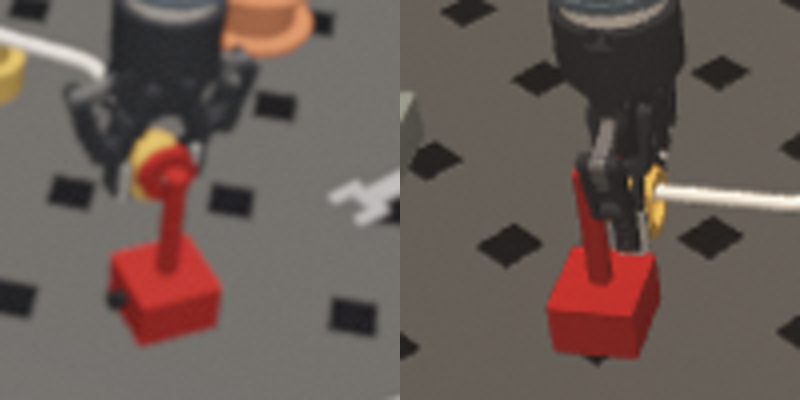

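No contact yet, and about 2 mm is left by the fit. I'll keep creeping and watch the force.

drive_tool:
  moves:
    - [1,[-0.1,0,0],0]
    - [1,[-0.2,0,0],0]
    - [1,[-0.2,0,0],0]

```text
clock: 13.2
eef_pos: [591.7, -243.6, 89.2]
tcp_rot: [3.14, -0.001, 1.375]
contact_force: [2.3, 4.2, -1.7]
opening: 0.516
```

drive_tool:
  moves:
    - [1,[-0.1,0,0],0]
    - [1,[-0.15,0,0],0]
    - [1,[-0.15,0,0],0]

```text
clock: 13.58
eef_pos: [591.7, -243.6, 89.2]
tcp_rot: [3.14, -0.003, 1.375]
contact_force: [2.4, 8.5, -1.5]
opening: 0.517
```

Contact is made: the tool stopped at y = -243.6, within a millimetre of the predicted spot, and the force rose to 8.5 N along the rod. I'll lower the collar until it hangs on the rod, then release.

drive_tool:
  moves:
    - [1,[0,0,0.1],0]
    - [1,[0,0,0.15],0]
    - [0.4,[0,0,0.15],0]
    - [0.3,[0,0,0.15],0]
    - [0,[0,0,0.15],0]
    - [0,[0,0,0.15],0]
    - [0,[0,0,0.15],0]
    - [0,[0,0,0.15],0]
    - [0,[0,0,0.15],0]
    - [0,[0,0,0.15],0]

```text
clock: 14.82
eef_pos: [591.7, -243.6, 87.7]
tcp_rot: [3.14, -0.003, 1.375]
contact_force: [-0.8, 0.1, 0.7]
opening: 1.0
```

```bash
python3 - <<'E'
from h import *
f=r.grab_frame("wrist");save("w7.png",f);st=r.sense();print(st["clock"],st["contact_force"],st["eef_pos"],st["opening"])
E
```

```text
14.875 [-0.66114479  0.00899191  0.23138778] [ 591.66921475 -243.5806623    87.70756593] 1.001342880617475
```

View pics/w7.png

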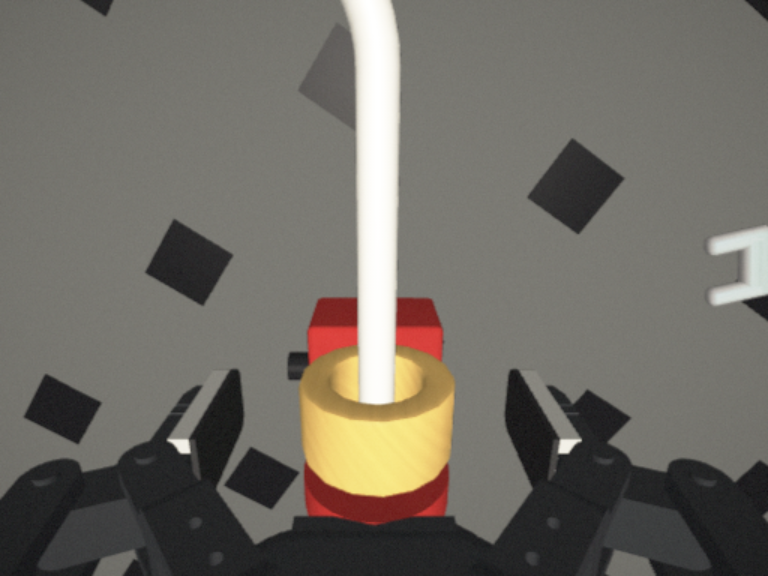

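The gripper is fully open, and the collar hangs on the rod in front of the red disc. I'll go straight up, then move clear to check.

drive_tool:
  moves:
    - [0,[0,0,-1],0]
    - [0,[0,0,-3],0]
    - [0,[0,0,-6],0]
    - [0,[0,0,-9],0]
    - [0,[0,0,-12],0]
    - [0,[3,0,-15],0]
    - [0,[6,-2,-16],0]
    - [0,[6,-2,-16],0]
    - [0,[6,-2,-16],0]

```text
clock: 16.0
eef_pos: [583.7, -181.6, 248.8]
tcp_rot: [3.138, -0.003, 1.375]
contact_force: [-0.4, -0.7, -0.7]
opening: 0.996
```

```bash
python3 - <<'E'
from h import *
st=r.sense();print(st["clock"],st["eef_pos"],st["contact_force"])
d=r.grab_frame("side");s=r.grab_frame("scene")
cv2.imwrite("pics/e8.png",np.hstack([cv2.resize(i,(400,400),interpolation=cv2.INTER_CUBIC) for i in (d["color"][190:270,270:350,::-1],s["color"][160:240,120:200,::-1])]))
save("scene8.png",s)
for n in ("scene","side"):
    print(n,[(round(q["score"],2),np.round(q["at"],1).tolist()) for q in r.spot_point("collar_center",n)],[q["at"] for q in r.spot_point("spare_center",n)])
x=np.load("rail.npy"); w=rail_world([*x[:2],111,x[3]],np.array([[50,-158.]]))
print(w,[proj(w,f,campose(f,st)) for f in (s,d)])
E
```

```text
16.0 [ 583.65432767 -181.62239704  248.84552491] [-0.36359223 -0.70487004 -0.68794746]
scene [(0.7, [268.8, 228.6]), (0.67, [260.1, 192.9])] [[83.6, 182.3]]
side [(0.73, [225.9, 225.3]), (0.6, [265.2, 205.2]), (0.58, [307.5, 234.5])] [[329.7, 308.2]]
[[ 591.83793363 -244.11123835  111.        ]] [array([[169.04064929, 199.84123194]]), array([[308.34998943, 231.17869338]])]
```

View pics/e8.png

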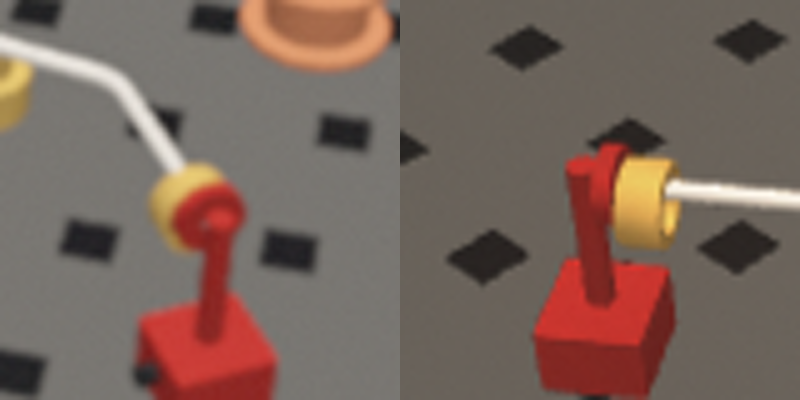

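View pics/scene8.png

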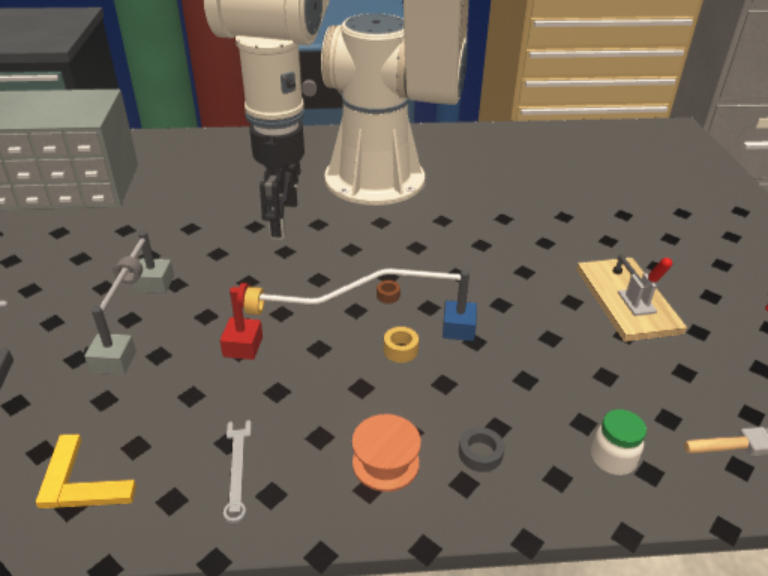

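The collar rests against the red disc in both views, at about (169,200) in the scene picture. The grey collar is where it was, and the arm is clear.

```bash
python3 -c "
from rig import r
print(r.sign_off())"
```

```text
the job is handed in; nothing more can be done
None
```

I slid the brass collar along the bent rod, around both bends, until it rested against the red stop disc, then let go of it there. The job was handed in at about 16 s of the 42 s allowed.

- **How it went:** I fitted the rod's position from three cameras and gripped the collar from above with 40 N. I centred it on the rod and followed the rod round both bends, seeing no more than about 2 N at the checks between moves. I then lowered it to hang and crept forward to the stop.
- **Contact with the stop:** The tool stalled within a millimetre of the predicted spot, and the force along the rod rose to 8.5 N.
- **Last checks:** Before hand-in, the scene and side pictures showed the collar flush against the disc, with the gripper open and well clear. The grey collar and the look-alike rings were where they started.
- **Disagreements:** The measured rod height was 121 mm against the stated 120 mm. In the final scene picture the network missed the brass collar; the side camera found it within about 3 px of the predicted spot, and the enlarged picture confirmed it.

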